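# Close and lock the loaded centrifuge rotor

### The arm

A 6-joint arm with a two-finger parallel gripper is mounted at the origin on the work surface. World frame = base frame: x ahead of the robot, y to its left, z up, the work surface at z = 0. Lengths are in mm, angles in rad, forces in N, time in s.
With the tool pointing down it reaches from about 400 to 825 mm from the base axis. Payload 7 kg.
Tool frame: the origin (TCP) lies at the very end of the fingers, on their centre line; the grasp point (between the pads) lies 19 mm behind it; z points along the fingers, y is the line along which they close (so a half turn about z gives the same grasp; the last joint's range is limited). The gripper opens to 88 mm and grips with 3 to 60 N. Pads are 19 mm wide; open, the fingers measure 130 mm over their backs; the gripper's body (78 mm by 193 mm) begins 47 mm behind the grasp point.
Start: joints at [-0.953, 0.359, 0.012, 0, -1.224, -0.288], TCP at [218.574, -638.608, 226.561] pointing down, gripper open.
Joint ranges: [-3.07, 3.07], [-1.43, 2.12], [-1.02, 1.25], [-3.03, 1.67], [-3.05, -0], [-3.03, 3.03]. Speed limits (rad/s): [2.39, 2.39, 3.01, 3.14, 3.14, 3.14].

### API

Orientations are given as a unit quaternion [x, y, z, w].
In Python, from plant import bot gives the robot as it stands. Calls block until the motion is done:
- bot.move_ptp(position, orientation): joint-space move of the TCP to a pose.
- bot.line_to(position, velocity=150, ori=None): straight line of the TCP; ori=None keeps the orientation; velocity is the mean speed in mm/s.
- bot.move_joints(angles): joint-space move.
- bot.move_gripper(opening, force=None): finger opening in mm; force is the grip in N (None keeps the last); returns when the fingers have stopped.
- bot.pause(seconds).
- bot.solve_ik(position, orientation): joint angles nearest the present ones, or None.
- bot.read_state(): the state.
- bot.camera(name): name is "scene" or "side" or "wrist"; returns the picture (400x640x3 uint8, red, green, blue); there is no depth.
- bot.get_calibration(name): a dict with "fx", "fy", "cx", "cy" (pixels), "view" (4x4, takes a point from world to camera coordinates); the wrist camera has in their place "T_tool_cam" (4x4, takes a point from camera to tool coordinates, whose origin is the TCP and whose axes are the flange's). Camera axes: x right, y up, looking along -z (the intrinsics and any distortion apply to the point x, -y, -z); pixel columns grow to the right and rows downward; lengths in mm; the calibration is good to about 2 mm. A picture is of the moment at which its call begins: read the wrist's pose just before it. get_calibration takes no time and is no camera call.
A pose or a line that the arm cannot do raises bot.Unreachable and nothing moves.
- bot.close_job(): hands the job in; it is judged then, once.
The state is a dict: "t": time; "joint_pos": joint angles; "qvel": joint speeds; "tau": joint torques, N m; "tcp_pos": TCP position; "eef_rot": TCP orientation; "contact_force": force on the tool from outside, world axes, zero at the start; "moment": the same for the moment, N m; "width": finger opening in mm; "finger_force": force on a finger pad.
Only numpy, scipy, OpenCV 4.12 (cv2) and the standard library are available. Lean on these libraries where they do the work, as an engineer would, in place of code of your own. Each camera call takes 0.05 s, during which the arm holds its last target. There are 200 camera calls.

### The job

Close the loaded centrifuge rotor: take its lid by the knob, let the two lugs under it down into the slots of the rotor's collar, press the lid gently down against its springy seal until the lugs are below the collar's flange, and only then turn the knob clockwise to the stop until its ratchet clicks. One click is enough, never more than four, and none before the lid is pressed down. Let go with the lid locked down level on the rotor, and leave the tube rack, the dish and the tip box where they are.

Things in the scene. Friction and masses are not known exactly. Their poses are not given: they have to be found in the camera images.
- stand: Round black stand, 156 mm wide, 20 mm high, fixed to the bench; origin under its centre, z up. On it sits the aluminium rotor, 132 mm across, 55 mm high, gripped so that it does not turn or lift when worked on. The rotor's slot line lies only roughly along the stand's x axis: it was set down turned by up to 0.55 rad either way. This is not measured: find it by feel or by eye.
- collar_top (a point): Centre of the mouth of the rotor's bayonet collar, at its top, 75 mm above the stand's origin, level with the rim; axes as the stand's. Collar: bore 41 mm, outside 66 mm. Its top is an inward flange 4 mm thick with two slots across from each other, 11 mm wide at the bore, wider outwards, reaching 28 mm from the axis. A low steel rib on the rim, 63 mm from the axis, marks each slot.
- lug_run (a point): On the collar's axis, 8 mm below its top: where the foot of a locked lid sits. Below the flange each lug can run clockwise (seen from above) by about 0.7 rad from its slot to a hard stop, and hardly at all anticlockwise. To run, the lid's foot must be at least 8 mm below the collar's top; at 11 mm the disc meets the collar.
- seal (a joint): Black sprung seal ring on the rotor, 56 mm from the axis, its top 7 mm above the collar's top when free, so that the lid's disc meets it when the lid's foot is 4 mm below the collar's top. Value: how far it is pushed down (m), 0 free, 0.004 under a locked lid. It pushes up with 5 N at first touch and 1 N more per mm. A lid let go unlocked is lifted back to where it met it.
- lid: Loose aluminium lid, disc 120 mm across, about 310 g in all, standing on its stem. Origin on the axis at the foot of the stem, z up. Stem 38 mm across, 11 mm long below the disc, foot bevelled; at the foot two lugs across from each other, 8 mm wide, 4 mm high, reach 25.5 mm from the axis along the lid's +x and -x (steel ribs near the disc's edge mark them). Middle of the disc's top: 19 mm.
- knob_grip (a point): On the lid's axis, 47 mm above its origin, where to hold the knob; axes as the lid's. The black knob is a bar 46 mm long (along the lid's x at the start) and 22 mm thick (grip it across, along y), reaching from 26 to 55 mm above the lid's origin, on a round base 56 mm wide that hides the ratchet. Grip firmly, 50 N or more.
- knob (a joint): Turn of the knob on the lid (rad), 0 at the start, growing clockwise from above. Below about 0.25 N m the knob carries the lid round; at 0.3 to 0.4 N m its ratchet slips, one click each 0.314 rad: the torque climbs over 0.13 rad, falls away over the tooth's top, and the pawls drop with a click at about 0.26. Anticlockwise it always carries the lid.
- tube_rack: Bystander: white rack with small capped tubes, 85 x 165 x 42 mm, origin under its centre.
- dish: Bystander: clear round culture dish with its lid on, 63 mm across, 15 mm high, origin under its centre.
- tip_box: Bystander: grey and clear pipette tip box, 85 x 122 x 58 mm, origin under its centre.

How it is judged (in metres and radians):
On the way, in this order (a step that is already met when the one before it is completed fails the run):
1. the lid's lugs have gone down through the slots of the collar (z of lid in the frame of collar_top below -0.003 m and horizontal distance between lid and collar_top below 0.004 m and angle between lid's own z axis and vertical below 0.06 rad), for 0.1 s.
2. the lid is pressed down so far that its lugs are below the flange, the ratchet not having clicked yet (z of lid in the frame of collar_top below -0.0078 m), for 0.1 s.
3. with the lid down, the ratchet has clicked (value of joint knob above 0.27 rad and z of lid in the frame of collar_top below -0.0068 m), for 0.05 s.
At the end, for the whole second after the job is handed in: The lid is on the rotor, released and at rest, centred within 4 mm, level within 0.05 rad, and held down by its lugs against the sprung seal (its foot at least 6.8 mm below the collar's top); the ratchet has clicked over one to four teeth (all of step 3 and horizontal distance between lid and collar_top below 0.004 m and angle between lid's own z axis and vertical below 0.05 rad and linear speed of lid below 0.02 m/s); the robot touches nothing.
It fails at once if the ratchet is run on past four clicks (value of joint knob above 1.5 rad).
It fails at once if the lid is forced on the rotor with more than 60 N (contact force between lid and stand above 60 N).
It fails at once if the tube rack is disturbed (distance of tube_rack from where it was at the start of the episode above 0.015 m).
It fails at once if the dish is disturbed (distance of dish from where it was at the start of the episode above 0.015 m).
It fails at once if the tip box is disturbed (distance of tip_box from where it was at the start of the episode above 0.015 m).
It also fails if it takes over 72 s, if anything falls off the work surface, if the arm or the gripper's body presses on something with over 40 N, if the wrist force passes 120 N, or if a joint passes its speed limit or range.

## Working session

There is one attempt and no reset: what is moved stays moved. The work goes in short steps, each a Python script; the robot and the scene stay as the last script left them, time stands still between calls to the robot, and variables do not carry over. Pictures are saved under pics/ and viewed, at most 10 in all, crops included, and the job is handed in when it is done.

```bash
ls; mkdir -p pics; python3 - <<'E'
from plant import bot
import cv2,numpy as np
for n in ["scene","side"]:
    im=bot.camera(n); cv2.imwrite(f"pics/{n}0.png",im[:,:,::-1])
    c=bot.get_calibration(n); print(n,{k:np.round(np.array(v),3).tolist() for k,v in c.items()})
c=bot.get_calibration("wrist");print({k:np.round(np.array(v),3).tolist() for k,v in c.items()})
print(bot.read_state())
a=cv2.imread("pics/scene0.png");b=cv2.imread("pics/side0.png")
E
```

```text
pics
scene {'fx': 403.772, 'fy': 403.772, 'cx': 325.133, 'cy': 197.186, 'view': [[-0.592, 0.806, 0.017, 364.564], [-0.612, -0.463, 0.641, 300.89], [0.524, 0.369, 0.767, -1550.389], [0.0, 0.0, 0.0, 1.0]]}
side {'fx': 455.965, 'fy': 455.965, 'cx': 312.67, 'cy': 193.857, 'view': [[-0.842, -0.539, -0.003, 506.103], [0.262, -0.415, 0.871, -247.92], [-0.471, 0.733, 0.49, -892.276], [0.0, 0.0, 0.0, 1.0]]}
{'fx': 291.56, 'fy': 291.56, 'cx': 325.72, 'cy': 200.948, 'T_tool_cam': [[0.0, 0.966, 0.259, 68.881], [1.0, 0.0, -0.0, 0.002], [-0.0, 0.259, -0.966, -156.837], [0.0, 0.0, 0.0, 1.0]]}
{'t': 0.1, 'joint_pos': array([-9.52913310e-01,  3.59339598e-01,  1.10978260e-02, -2.72296532e-04,
       -1.22408717e+00, -2.88113689e-01]), 'qvel': array([ 9.78923454e-04, -1.54244575e-03,  2.47059519e-03,  6.23157386e-05,
        1.57234512e-04, -6.59884279e-04]), 'tau': array([-1.39431158e-03, -5.84161341e+01,  2.93749559e+01,  7.01547727e+00,
        1.01702049e-02, -5.85125531e-05]), 'tcp_pos': array([ 218.39983718, -638.21058462,  225.68424707]), 'eef_rot': array([-1.64092777e-01,  9.86444604e-01,  7.45042877e-04, -2.20284778e-04]), 'contact_force': array([ 0.49287035, -0.04843098, -0.16566166]), 'moment': array([ 0.01688121, -0.01142425,  0.01491093]), 'finger_force': 0.0, 'width': 87.51573457354388}
```

View pics/scene0.png

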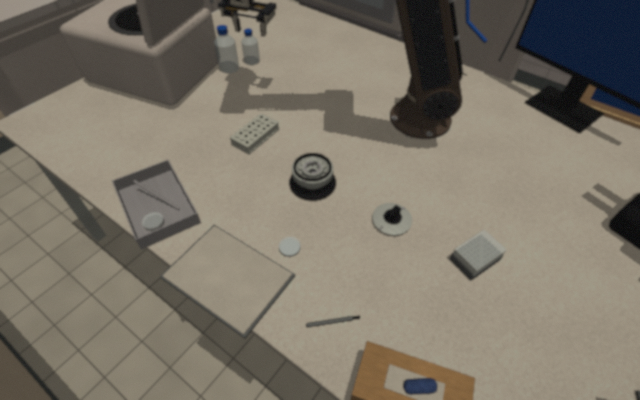

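View pics/side0.png

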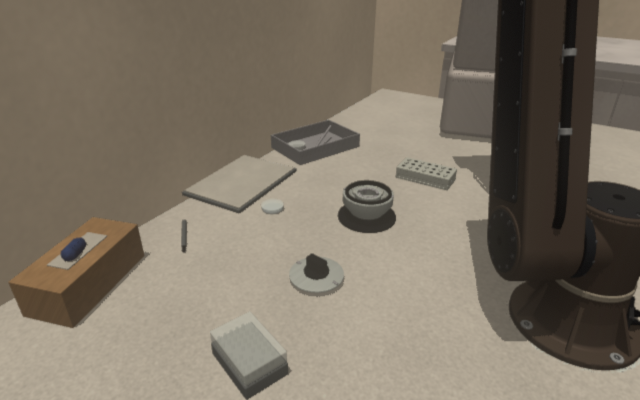

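The scene view shows the rotor at about (312,172), the lid at (392,218), the tip box at (478,255), the rack at (255,132) and the dish at (289,246). In the side view the rotor is at (368,200) and the lid at (317,272). Next I triangulate roughly, then look from above with the wrist camera.

```bash
cat > h.py <<'E'
from plant import bot
import cv2,numpy as np
from scipy.spatial.transform import Rotation as R
def camT(name,st=None):
    c=bot.get_calibration(name)
    if name!="wrist": return c,np.linalg.inv(np.array(c["view"]))
    T=np.eye(4);T[:3,:3]=R.from_quat(st["eef_rot"]).as_matrix();T[:3,3]=st["tcp_pos"]
    return c,T@np.array(c["T_tool_cam"])
def ray(c,T,u,v):
    d=np.array([(u-c["cx"])/c["fx"],-(v-c["cy"])/c["fy"],-1.])
    return T[:3,3],T[:3,:3]@d
def onz(c,T,u,v,z):
    o,d=ray(c,T,u,v);return o+d*(z-o[2])/d[2]
def proj(c,T,p):
    q=np.linalg.inv(T)@np.append(p,1);return c["cx"]-c["fx"]*q[0]/q[2],c["cy"]+c["fy"]*q[1]/q[2]
def down(yaw):  # tool x axis at world angle yaw, z down
    return (R.from_euler('z',yaw)*R.from_euler('x',np.pi)).as_quat()
def snap(tag):
    st=bot.read_state();im=bot.camera("wrist");cv2.imwrite(f"pics/{tag}.png",im[:,:,::-1]);np.savez(f"pics/{tag}.npz",p=st["tcp_pos"],q=st["eef_rot"]);return st
def load(tag):
    f=np.load(f"pics/{tag}.npz");return cv2.imread(f"pics/{tag}.png"),*camT("wrist",dict(tcp_pos=f["p"],eef_rot=f["q"]))
E
python3 - <<'E'
from h import *
for n,L in dict(scene=dict(rotor=(312,160,75),stand=(312,182,10),lid=(392,219,15),tip=(478,248,58),rack=(255,129,42),dish=(289,245,15)),side=dict(rotor=(368,194,75),stand=(368,215,10),lid=(317,274,15),tip=(248,343,58),rack=(427,170,42),dish=(272,206,15))).items():
    c,T=camT(n)
    for k,(u,v,z) in L.items(): print(n,k,onz(c,T,u,v,z).round(0))
st=bot.read_state();print(R.from_quat(st["eef_rot"]).as_matrix().round(3))
E
```

```text
scene rotor [ 488. -148.   75.]
scene stand [ 517. -126.   10.]
scene lid [493. 161.  15.]
scene tip [469. 412.  58.]
scene rack [ 461. -424.   42.]
scene dish [752. -28.  15.]
side rotor [ 507. -119.   75.]
side stand [ 504. -123.   10.]
side lid [486. 162.  15.]
side tip [460. 422.  58.]
side rack [ 447. -401.   42.]
side dish [743. -17.  15.]
[[-0.946 -0.324 -0.001]
 [-0.324  0.946  0.001]
 [ 0.     0.002 -1.   ]]
```

```bash
python3 - <<'E'
from h import *
bot.move_ptp([470,-123,290],down(np.pi)); bot.pause(.3); snap("rot1")
bot.move_ptp([466,161,234],down(np.pi)); bot.pause(.3); snap("lid1")
st=bot.read_state();print(st["t"],st["joint_pos"],st["tcp_pos"])
a=cv2.imread("pics/rot1.png");b=cv2.imread("pics/lid1.png")
cv2.imwrite("pics/v1.png",np.hstack([a[:,125:525],b[:,125:525]]))
E
```

```text
3.9917 [ 7.30878775e-01  5.00426137e-02 -3.66245803e-01  1.40206133e-05
 -1.15422972e+00 -2.30287919e+00] [466.23081028 160.37794879 234.14304421]
```

View pics/v1.png

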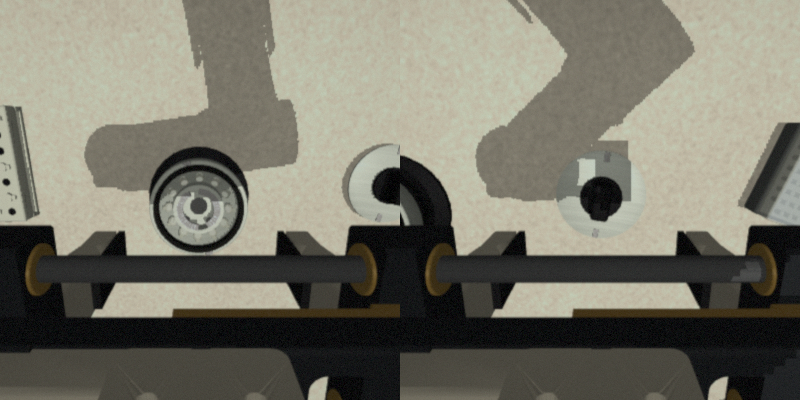

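```bash
python3 - <<'E'
from h import *
a=cv2.imread("pics/rot1.png")[140:260,265:385];b=cv2.imread("pics/lid1.png")[135:245,270:380]
f=lambda x,s:cv2.resize(x,(s,s),interpolation=cv2.INTER_CUBIC)
cv2.imwrite("pics/v2.png",np.hstack([f(a,400),f(b,400)]))
E
```

```text
(no output)
```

View pics/v2.png

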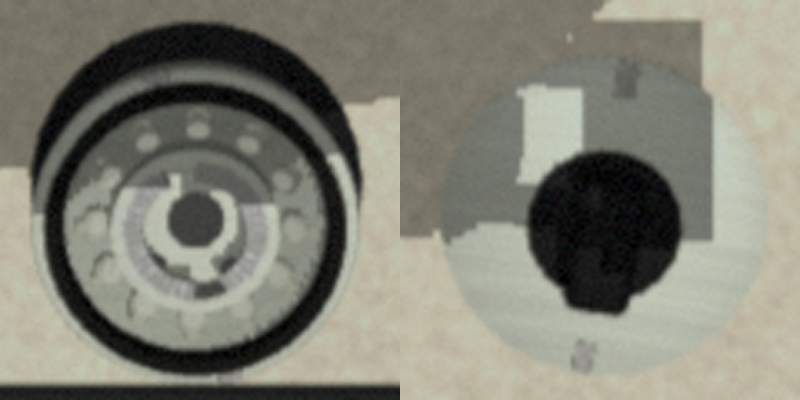

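Left in v2, the rotor with its slot ribs at about (158,75) and (228,378), so the slot line is tilted about 0.24 rad from image vertical. Right, the lid with ribs at (627,78) and (584,357), tilted about -0.15 rad. I now take closer pictures of both from the same relative pose, so that calibration bias cancels.

```bash
python3 - <<'E'
from h import *
_,c,T=load("rot1");ru=np.array(onz(c,T,265+197*.3,140+218*.3,78));print(ru)
_,c,T=load("lid1");lu=np.array(onz(c,T,270+205*.275,135+215*.275,18));print(lu)
bot.move_ptp([lu[0]+12,lu[1],146],down(np.pi)); bot.pause(.4); snap("lid2")
bot.line_to([lu[0]+12,lu[1],205],300)
bot.move_ptp([ru[0]+12,ru[1],205],down(np.pi)); bot.pause(.4); snap("rot2")
a=cv2.imread("pics/rot2.png");b=cv2.imread("pics/lid2.png")
f=lambda x:cv2.resize(x[95:265,240:410],(400,400),interpolation=cv2.INTER_CUBIC)
cv2.imwrite("pics/v3.png",np.hstack([f(a),f(b)])); print(bot.read_state()["t"])
for y in [0,np.pi/2,np.pi,-np.pi/2,.3,np.pi+.3]:
  q=bot.solve_ik([ru[0],ru[1],140],down(y));print(y,None if q is None else np.round(q,2))
E
```

```text
[ 506.05249569 -125.2066861    78.        ]
[488.25246968 161.41175008  18.        ]
6.8167
0 [ 0.13  0.18 -0.44  0.   -0.94  1.44]
1.5707963267948966 [ 0.13  0.18 -0.44  0.   -0.94  3.01]
3.141592653589793 [ 0.13  0.18 -0.44 -0.   -0.94 -1.71]
-1.5707963267948966 [ 0.13  0.18 -0.44  0.   -0.94 -0.13]
0.3 [ 0.13  0.18 -0.44  0.   -0.94  1.74]
3.441592653589793 [ 0.13  0.18 -0.44 -0.   -0.94 -1.41]
```

View pics/v3.png

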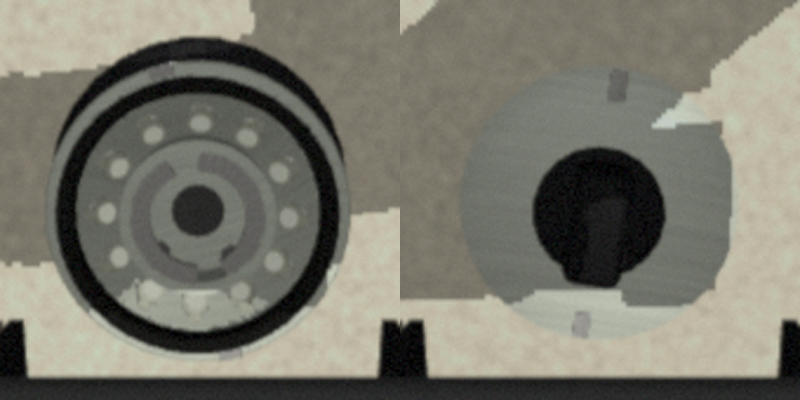

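Left in v3 the rotor ribs are at (162,72) and (231,354), with the collar slots near (183,160) and (212,275). Right, the lid ribs are at (618,86) and (581,324).

```bash
python3 - <<'E'
from h import *
s=.425
def P(c,T,u,v,z): return onz(c,T,240+(u+.5)*s-.5,95+(v+.5)*s-.5,z)
im,c,T=load("rot2")
r1,r2=P(c,T,162,72,75.5),P(c,T,231,354,75.5);print("ribs rotor",r1,r2,(r1+r2)/2,np.linalg.norm(r1-r2),"ang",np.arctan2(*(r2-r1)[1::-1]))
s1,s2=P(c,T,183,160,75),P(c,T,212,275,75);print("slots",(s1+s2)/2,np.arctan2(*(s2-s1)[1::-1]))
g=cv2.cvtColor(im,cv2.COLOR_BGR2GRAY);m=((g<45)*255).astype(np.uint8);m[:,:240]=0;m[:,410:]=0;m[:95]=0;m[252:]=0
cs,h=cv2.findContours(m,cv2.RETR_CCOMP,cv2.CHAIN_APPROX_NONE)
for k in cs:
    if len(k)>60:
        q=np.array([onz(c,T,*p,82)[:2] for p in k[:,0].astype(float)],np.float32)
        e=cv2.fitEllipse(q);print("dark@82",len(k),np.round(e[0],1),np.round(e[1],1))
im,c,T=load("lid2")
l1,l2=P(c,T,618,86,19.5),P(c,T,581,324,19.5);print("ribs lid",l1,l2,(l1+l2)/2,np.linalg.norm(l1-l2),"ang",np.arctan2(*(l2-l1)[1::-1]))
g=cv2.cvtColor(im,cv2.COLOR_BGR2GRAY);m=((g<45)*255).astype(np.uint8);m[:,:260]=0;m[:,390:]=0;m[:95]=0;m[225:]=0
cs,h=cv2.findContours(m,cv2.RETR_EXTERNAL,cv2.CHAIN_APPROX_NONE)
k=max(cs,key=len);q=np.array([onz(c,T,*p,26)[:2] for p in k[:,0].astype(float)],np.float32)
print("knob bbox@26",q.min(0),q.max(0))
up=q[q[:,0]<np.median(q[:,0])];e=cv2.fitEllipse(up);print("base half-fit",e)
b=k[:,0][k[:,0][:,1]>np.max(k[:,0][:,1])-2];print("bar end px",b.min(0),b.max(0))
E
```

```text
ribs rotor [ 451.7146855  -140.74037979   75.5       ] [ 574.69629602 -111.40812738   75.5       ] [ 513.20549076 -126.07425359   75.5       ] 126.43123648603991 ang 0.2341349508543329
slots [ 512.48748719 -126.31424579   75.        ] 0.24102465040315454
dark@82 333 [ 512.  -126.4] [115.7 116.7]
dark@82 297 [ 510.3 -126.4] [102.9 103.2]
dark@82 273 [ 535.1 -127.4] [143.8 186. ]
ribs lid [439.48062795 329.86280196  19.5       ] [541.94186368 329.72299241  19.5       ] [490.71124581 329.79289718  19.5       ] 102.46133111407491 ang -0.0013645107616039934
knob bbox@26 [464.0496  134.11452] [521.8875  186.90166]
base half-fit ((490.70556640625, 160.47332763671875), (52.705440521240234, 53.13833236694336), 67.3536376953125)
bar end px [317 215] [331 216]
```

```bash
python3 - <<'E'
from h import *
s=.425
def P(c,T,u,v,z): return onz(c,T,240+(u+.5)*s-.5,95+(v+.5)*s-.5,z)
im,c,T=load("lid2")
l1,l2=P(c,T,218,86,19.5),P(c,T,181,324,19.5);print("ribs lid",(l1+l2)/2,np.linalg.norm(l1-l2),"ang",np.arctan2(*(l2-l1)[1::-1]))
# knob bar end, top at z=55: mid
print("bar end",onz(c,T,324,216,55)); print("disc L/R",P(c,T,60,205,19),P(c,T,332,205,19))
E
```

```text
ribs lid [490.74453303 160.60585265  19.5       ] 103.60418710068015 ang -0.1522326559711838
bar end [512.42410692 160.61194284  55.        ]
disc L/R [488.50131605 102.02842135  19.        ] [488.4768751  216.96729736  19.        ]
```

```bash
python3 - <<'E'
from h import *
L=np.array([490.7,160.6]);o=down(-.152)
bot.move_ptp([*L,110],o)
bot.line_to([*L,30],150);print(bot.read_state()["tcp_pos"],bot.read_state()["contact_force"])
bot.move_gripper(15,30);st=bot.read_state();print(st["width"],st["finger_force"],st["contact_force"],st["tcp_pos"])
bot.move_gripper(60);bot.line_to([*L,120],250)
bot.move_ptp([488.25+12,161.4,146],down(np.pi)); bot.pause(.4); st=snap("lid3");print(st["t"])
a=cv2.imread("pics/lid3.png");b=cv2.imread("pics/lid2.png")
print("phase shift px",[cv2.phaseCorrelate(cv2.cvtColor(b,6)[110:225,255:395].astype(np.float32),cv2.cvtColor(a,6)[110:225,255:395].astype(np.float32))])
f=lambda x:cv2.resize(x[95:265,240:410],(400,400),interpolation=cv2.INTER_CUBIC)
cv2.imwrite("pics/v4.png",np.hstack([f(a),f(b)]))
_,c,T=load("lid3");g=cv2.cvtColor(a,6);m=((g<45)*255).astype(np.uint8);m[:,:260]=0;m[:,390:]=0;m[:95]=0;m[225:]=0
k=max(cv2.findContours(m,0,1)[0],key=len);q=np.array([onz(c,T,*p,26)[:2] for p in k[:,0].astype(float)],np.float32)
print("knob bbox@26",q.min(0),q.max(0));print(cv2.fitEllipse(q[q[:,0]<np.median(q[:,0])]))
E
```

```text
[491.15118056 160.69736143  30.43763432] [-0.05107659 -0.40286343 -0.08429959]
21.91226505518026 29.99739021062851 [ 0.14567289  0.91645252 -0.15542519] [490.66546252 160.53670777  29.96723961]
14.8833
phase shift px [((0.6969428309894568, 0.630302338429459), 0.9306837180146464)]
knob bbox@26 [464.56546 134.69685] [522.27747 187.31592]
((490.84954833984375, 161.04486083984375), (52.307186126708984, 53.281715393066406), 115.75299835205078)
```

View pics/v4.png

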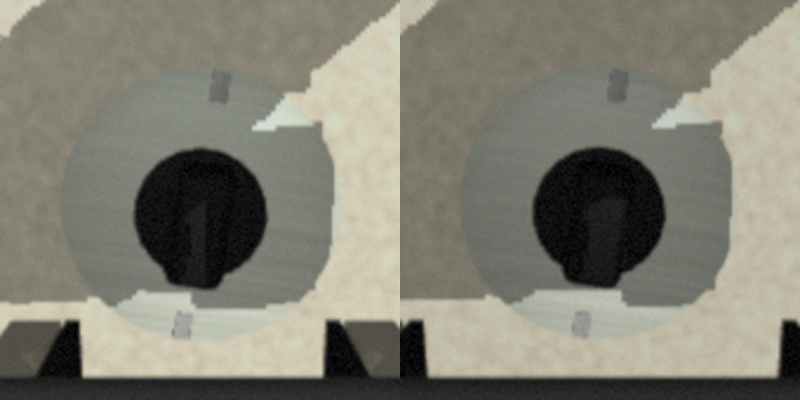

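The right half is before the test grip and the left half after it. The lid moved only about 0.6 mm in y, so the camera bias is small and I correct for it. Next I grip, carry and feel my way in.

```bash
python3 - <<'E'
from h import *
L=np.array([490.9,160.6]);o=down(-.152);Rr=np.array([512.6,-126.8]);oy=down(.236)
bot.move_ptp([*L,100],o);bot.line_to([*L,30],150)
bot.move_gripper(15,57);print(bot.read_state()["width"],bot.read_state()["finger_force"])
bot.line_to([*L,150],150)
bot.move_ptp([*Rr,150],oy);bot.line_to([*Rr,109],100);bot.pause(.4)
st=bot.read_state();f0=st["contact_force"];m0=st["moment"];np.savez("f0.npz",f=f0,m=m0)
print(st["t"],st["tcp_pos"],f0,m0,st["width"])
z=109
while z>101:
    z-=1;bot.line_to([*Rr,z],20);st=bot.read_state();d=st["contact_force"]-f0
    print(z,st["tcp_pos"].round(2),d.round(1),(st["moment"]-m0).round(2),round(st["t"],2))
    if d[2]>9: break
E
```

```text
21.682431861257133 57.000619769096375
21.7833 [ 512.78402096 -126.82389689  109.36707501] [-0.62264716  0.01917128 -2.39614597] [-0.11431205  0.15911012 -0.00446636] 21.854686028479808
108 [ 512.51 -126.85  107.94] [ 0.6  0.1 -0.9] [0.02 0.01 0.02] 22.03
107 [ 512.53 -126.81  106.9 ] [ 0.6 -0.6 -0.6] [-0.    0.   -0.01] 22.28
106 [ 512.53 -126.81  105.91] [ 0.4 -0.6 -0.6] [-0.01 -0.07  0.05] 22.53
105 [ 512.51 -126.83  104.91] [ 1.1  0.2 -0.8] [-0.04 -0.07  0.05] 22.78
104 [ 512.55 -126.82  103.92] [ 0.7 -0.8 -0.6] [ 0.01 -0.03  0.03] 23.03
103 [ 512.53 -126.8   102.92] [ 0.7 -1.  -1.1] [-0.02 -0.08 -0.01] 23.28
102 [ 512.57 -126.79  101.93] [ 0.5  0.3 -0.4] [ 0.01 -0.03  0.03] 23.53
101 [ 512.77 -126.8   101.13] [ 1.9 -0.5  0.1] [-0.03 -0.11  0.02] 23.78
```

```bash
python3 - <<'E'
from h import *
F=np.load("f0.npz");f0,m0=F["f"],F["m"];Rr=np.array([512.6,-126.8])
z=101
while z>96:
    z-=.5;bot.line_to([*Rr,z],10);bot.pause(.05);st=bot.read_state();d=st["contact_force"]-f0
    print(z,st["tcp_pos"].round(2),d.round(1),(st["moment"]-m0).round(2),round(st["t"],2))
    if d[2]>16: break
E
```

```text
100.5 [ 512.81 -126.83  100.82] [-0.8  0.5  3.9] [ 0.14  0.29 -0.02] 24.08
100.0 [ 512.82 -126.81  100.17] [-0.  -0.1  4.4] [ 0.13  0.14 -0.01] 24.38
99.5 [ 512.8  -126.8    99.61] [ 0.3 -1.3  5.2] [ 0.08  0.06 -0.01] 24.68
99.0 [ 512.79 -126.83   99.12] [ 1.1 -0.1  6.3] [-0.01 -0.05 -0.05] 24.98
98.5 [ 512.79 -126.81   98.6 ] [1.1 0.9 6.4] [ 0.02 -0.07  0.04] 25.28
98.0 [ 512.74 -126.8    98.08] [ 0.8 -0.9  7. ] [ 0.02 -0.16 -0.03] 25.58
97.5 [ 512.75 -126.81   97.56] [1.  0.3 7.8] [-0.04 -0.19  0.02] 25.88
97.0 [ 512.76 -126.81   97.13] [ 0.5 -0.6  7.8] [ 0.02 -0.19 -0.05] 26.18
96.5 [ 512.75 -126.79   96.66] [ 0.9 -0.7  8.2] [-0.01 -0.17  0.01] 26.48
96.0 [ 512.77 -126.79   96.19] [ 0.3 -0.3  9. ] [ 0.04 -0.06 -0.06] 26.78
```

```bash
python3 - <<'E'
from h import *
F=np.load("f0.npz");f0,m0=F["f"],F["m"];Rr=np.array([512.7,-126.8])
bot.line_to([*Rr,95.8],10)
y=.236;pk=0
while y>.236-1.0:
    y-=.05;bot.line_to([*Rr,95.8],20,down(y));st=bot.read_state();d=st["contact_force"]-f0;M=(st["moment"]-m0)
    a=R.from_quat(st["eef_rot"]).as_matrix()[:,0]
    print(round(y,3),round(np.arctan2(a[1],a[0]),3),st["tcp_pos"].round(2),d.round(1),M.round(2),round(st["t"],2))
    if abs(M[2])>.24 or np.abs(d).max()>25: break
E
```

```text
0.186 0.186 [ 512.8  -126.82   96.01] [1.5 0.2 8.6] [0.09 0.03 0.12] 27.28
0.136 0.136 [ 512.78 -126.85   96.  ] [ 0.4 -0.2  7.8] [0.05 0.02 0.15] 27.53
0.086 0.086 [ 512.79 -126.83   96.01] [0.1 0.7 8.4] [0.08 0.01 0.08] 27.78
0.036 0.036 [ 512.76 -126.85   96.  ] [ 0.3 -0.7  9.2] [0.01 0.05 0.12] 28.03
-0.014 -0.014 [ 512.78 -126.87   96.03] [0.4 0.3 9.2] [-0.05  0.04  0.09] 28.28
-0.064 -0.064 [ 512.81 -126.84   96.04] [ 0.8 -0.3  8.2] [0.04 0.01 0.11] 28.53
-0.114 -0.114 [ 512.8  -126.84   96.02] [ 0.4 -0.3  8.6] [0.04 0.06 0.1 ] 28.78
-0.164 -0.164 [ 512.82 -126.83   96.04] [ 1.1 -0.2  8.7] [0.08 0.04 0.09] 29.03
-0.214 -0.214 [ 512.81 -126.85   96.01] [ 0.9 -0.2  9.2] [0.12 0.01 0.16] 29.28
-0.264 -0.264 [ 512.77 -126.85   96.02] [ 1.3 -0.6  8.4] [0.04 0.03 0.1 ] 29.53
-0.314 -0.314 [ 512.79 -126.84   96.01] [0.4 0.1 8.4] [ 0.05 -0.02  0.07] 29.78
-0.364 -0.364 [ 512.82 -126.83   96.02] [0.6 0.1 9.1] [ 0.02 -0.    0.09] 30.03
-0.414 -0.414 [ 512.8  -126.83   96.01] [0.5 0.3 8.4] [ 0.02 -0.01  0.08] 30.28
-0.464 -0.464 [ 512.79 -126.85   96.02] [0.3 0.6 8.8] [0.07 0.03 0.16] 30.53
-0.514 -0.514 [ 512.74 -126.87   96.  ] [0.2 0.5 8.7] [-0.05  0.08  0.12] 30.78
-0.564 -0.564 [ 512.72 -126.93   96.04] [ 0.2 -0.3  9.1] [-0.08  0.11  0.2 ] 31.03
-0.614 -0.614 [ 512.73 -126.95   96.08] [ 0.3 -0.9  9.8] [0.02 0.08 0.09] 31.28
-0.664 -0.665 [ 512.83 -126.84   96.03] [ 1.7 -0.8  8.2] [ 0.06 -0.05 -0.1 ] 31.53
-0.714 -0.714 [ 512.82 -126.83   96.01] [1.  0.5 8.3] [ 0.1  -0.01  0.02] 31.78
-0.764 -0.764 [ 512.81 -126.84   96.01] [0.9 0.2 8.4] [ 0.08 -0.02  0.02] 32.03
```

```bash
python3 - <<'E'
from h import *
F=np.load("f0.npz");f0,m0=F["f"],F["m"];Rr=np.array([512.7,-126.8])
y=-.764
while y>-1.07:
    y-=.02;bot.line_to([*Rr,95.8],20,down(y));st=bot.read_state();d=st["contact_force"]-f0;M=(st["moment"]-m0)
    print(round(y,3),st["tcp_pos"].round(1)[2],d.round(1),M.round(2)[2],round(st["width"],2),round(st["t"],2))
E
```

```text
-0.784 96.0 [-0.3 -0.2  8.8] 0.1 21.61 32.28
-0.804 96.0 [ 0.4 -0.2  9. ] 0.09 21.45 32.53
-0.824 96.0 [-0.3  0.1  8.3] 0.14 21.81 32.78
-0.844 96.0 [-0.5 -0.2  8. ] 0.16 21.61 33.03
-0.864 96.0 [ 1.  -0.5  8.6] 0.23 21.52 33.28
-0.884 96.0 [ 0.2 -0.7  8.6] 0.17 21.61 33.53
-0.904 96.0 [ 0.8 -0.4  8.5] 0.16 21.59 33.78
-0.924 96.1 [ 1.1 -0.8  8.3] 0.19 21.63 34.03
-0.944 96.0 [ 0.8 -0.9  8.6] 0.02 21.35 34.28
-0.964 96.0 [ 0.7 -0.4  9.4] -0.09 21.9 34.53
-0.984 96.0 [ 0.7 -0.5  7.8] 0.01 21.68 34.78
-1.004 96.0 [ 1.1 -0.6  8.4] 0.0 21.43 35.03
-1.024 96.0 [ 0.2 -0.7  7.9] -0.01 21.67 35.28
-1.044 96.0 [-0.1 -0.5  8.5] -0.06 21.8 35.53
-1.064 96.1 [0.9 1.  8.7] 0.08 21.28 35.78
-1.084 96.0 [ 0.1 -0.6  8.7] 0.14 21.57 36.03
```

The torque repeats every 0.314 rad (it drops at -0.66 and -0.96), so the ratchet has clicked twice. I ease the pressure off, let go, back away and check.

```bash
python3 - <<'E'
from h import *
o=down(-1.084)
bot.line_to([512.7,-126.8,96.6],10);print(bot.read_state()["contact_force"]-np.load("f0.npz")["f"])
bot.move_gripper(60);bot.pause(.2);bot.line_to([512.7,-126.8,190],120)
bot.move_ptp([518,-125.2,218],down(-np.pi/2-.3)) if False else bot.move_ptp([518,-125.2,205],down(np.pi))
bot.pause(.4);st=snap("fin");print(st["t"],st["contact_force"])
a=cv2.imread("pics/fin.png");s=cv2.cvtColor(bot.camera("side"),4)
f=lambda x:cv2.resize(x,(400,400),interpolation=cv2.INTER_CUBIC)
cv2.imwrite("pics/v5.png",np.hstack([f(a[85:265,235:415]),f(s[150:250,320:420])]))
E
```

```text
[ 0.53364858 -0.44157839  7.11145231]
40.4333 [-0.13810728 -0.18723099  0.88449818]
```

View pics/v5.png

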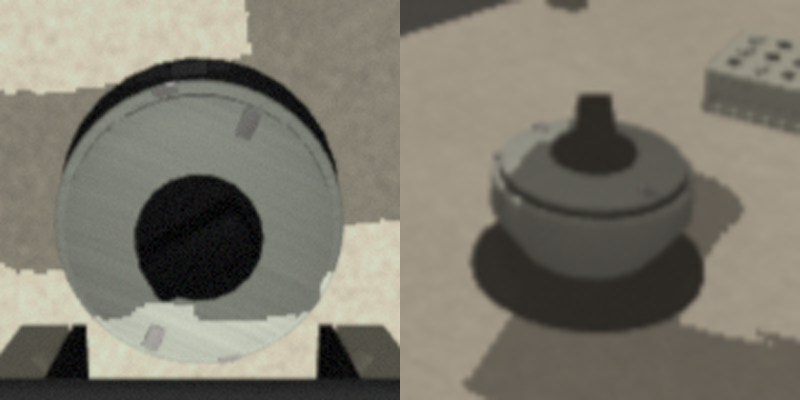

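The lid sits level and flush on the rotor. Its ribs at (248,122) and (152,338) are about 0.7 rad clockwise of the rotor's ribs at (170,90) and (230,357), and the knob is turned further still. It is locked, so I hand the job in.

```bash
python3 -c "
from plant import bot
print(bot.close_job())"
```

```text
the job is handed in; nothing more can be done
None
```

I closed the rotor and handed the job in at about 40 s on the robot's clock: the lid sits level with its lugs run to the stop, the ratchet clicked twice (judged from the torque trace), and the arm is clear; the hand-in returned no verdict.

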